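# Hang the check weight on the bag balance

## Task

Check the blood-bag balance: pick up the tall check weight with the blue tab and hang it on the balance's open-sided double hook, bringing its cross pin in sideways under the red roof, then lowering it to the bottom of the throat and letting go, so that it hangs freely from the hook. The hook's exact position is not known, so feel for it gently: never push on the balance with more than about 15 N, and leave the other two weights and the tube rack alone.

Things in the scene. Friction and masses are not known exactly. Their poses are not given: they have to be found in the camera images.
- check_weight_pin (a point): on the loose steel check weight with the BLUE tab, about 0.55 kg, 212 mm tall, standing on the black 4 mm mat. This point is the middle of its brass cross pin: 8 mm diameter, 60 mm long, along x, 120 mm above the weight's underside, 88 mm above the top of its disc. Stem 12 x 8 mm (x, y), disc 52 mm diameter, 32 mm high. z up; the same either way round.
- yellow_weight_pin (a point): centre of the cross pin of the YELLOW-tab weight, 130 mm tall, disc 42 mm diameter, pin 60 mm above its underside; leave alone
- green_weight_pin (a point): centre of the cross pin of the GREEN-tab weight, 115 mm tall, disc 36 mm diameter, pin 50 mm above its underside; leave alone
- balance: the white bag balance, fixed to the table: base 150 x 220 x 24 mm, column 46 x 40 mm and 209 mm tall centred 75 mm towards +y of its own frame. Origin under the centre of the base, z up.
- hook_ref (a point): REFERENCE: axis of a pin lying along x in the throat, were the hook set highest and unloaded; 197 mm above the table, axes as the balance's. The real hook was set by hand: 2 to 22 mm LOWER, and up to 11 mm to either side along y, as one with mouth and roof; x is exact. Two 5 mm steel plates at x = -17 and +17 mm, 29 mm free between. Lowest edge 12 mm below. Rigid sideways, sprung down.
- hook (a joint): how far the hook is pressed down on the balance's spring, m, 0 unloaded, up to 0.022; about 600 N/m with hardly any preload, about 9 mm under the hanging check weight. Does not tell how the hook was set.
- tube_rack: white rack of red-capped tubes, 80 x 150 x 86 mm, fixed near the far edge; origin under its centre; leave alone
- blue_tab (a point): centre of the check weight's blue grip tab, 72 mm above its pin: 24 mm along x (the pin's direction), 10 mm thick along y, 40 mm high (52 to 92 mm above the pin). Grip it across y. Keep the fingertips at least 52 mm above the pin, else they would hit the hook's roof when the pin is seated.
- mouth_ref (a point): REFERENCE middle of the hook's mouth, open towards -y: 29.5 mm above and 13 mm to -y of the throat bottom, as far off as hook_ref is. Mouth 11 mm high: from the front lip's top (24 mm above the seated pin axis; lip 7 mm thick) to the roof's underside (35 mm above it). Throat 12 mm wide along y, so a pin touching its back wall stands 2 mm past the middle.
- roof_ref (a point): REFERENCE centre of the top of the hook's red roof, 41 mm above and 2 mm to -y of the seated pin axis, as far off as hook_ref is. Roof 32 mm long along y, 6 mm thick, on both plates, with the stem's gap between, open to -y; a block joins the plates from 14 mm to +y. A pin laid on the roof has its axis 45 mm above the seated position.
There are look-alikes about, which are no part of the job. What is shaped like the part that bears check_weight_pin but orange is not meant.

How it is judged:
By the outcome, as a careful person would: the job done as asked, in the order asked, and still so for the second after the job is handed in, with the robot touching nothing.
It also fails if it takes over 56 s, if anything falls off the work surface, if the arm or the gripper's body presses on something with over 40 N, if the wrist force passes 120 N, or if a joint passes its speed limit or range.

## Robot

A 7-joint arm with a two-finger parallel gripper is mounted at the origin on the work surface. World frame = base frame: x ahead of the robot, y to its left, z up, the work surface at z = 0. Lengths are in mm, angles in rad, forces in N, time in s.
With the tool pointing down it reaches from about 350 to 900 mm from the base axis. Payload 8.1 kg.
Tool frame: the origin (TCP) lies between the finger pads; the fingertips stand 25 mm ahead of it and the grasp point (between the pads) lies 6 mm ahead of it (manip.tips_ahead is the distance from the TCP to the fingertips, in mm); y points along the fingers, z is the direction in which the jaws open and shut, and the axes are right-handed (so a half turn about y gives the same grasp; the last joint's range is limited). The gripper opens to 92 mm and grips with 3 to 60 N. Pads are 19 mm wide; open, the fingers measure 130 mm over their backs; the gripper's body (75 mm by 190 mm) begins 47 mm behind the grasp point.
Start: joints at [1.048, 0.434, 0.025, 1.573, -0.012, 1.134, -0.075], TCP at [254.715, -570.754, 251.742] pointing down, gripper open.
Joint ranges: [-2.62, 2.62], [-0.44, 2.09], [-1.27, 1.32], [0.08, 2.57], [-1.32, 4.46], [0.12, 2], [-2.74, 2.74]. Speed limits (rad/s): [2.22, 2.22, 3.01, 3.01, 3.14, 3.14, 3.14].

## Interface

Orientations are given as a rotation vector (axis times angle).
In Python, from station import manip gives the robot as it stands.
- The arm moves only by the shell command python3 -m inch 'ROWS' [OPENING] [FORCE]. ROWS is JSON, a list of rows, each an object of numbers: "x", "y", "z": the shift along the tool's x, y, z in cm; "turn": the turn about the tool's y in rad. In form: [{"x": .., "y": .., "z": .., "turn": ..}, ...]. A call has 1 to 20 rows; each row is the pose to reach, as a shift and turn from the pose commanded when the call began, along the tool's axes at that moment; what a row does not reach only later rows make up. A row lasts 1/12 s, in which the tool goes at most 41.7 mm and 7.16 degrees, less where a joint would pass 70% of its speed; a pose out of reach is approached as far as the arm can. A call with a gripper value outside its range is refused whole. OPENING is the finger opening in cm, from 0 to 9.18, set as the call begins (- or left out, the last holds). The fingers move at their own pace and stop on an object; FORCE is the grip in N (left out, the last holds). Time passes only in rows, so rows that repeat a pose let the fingers close. It gives the time, the measured TCP pose, the force and the opening at its end, in the units of the state.
- manip.state(): the state, without advancing time (a new reading comes with each control period).
- manip.camera(name): name is "scene" or "top"; returns (picture, depth): 480x640x3 uint8, red, green, blue; 480x640 float32, mm along the optical axis (not along the pixel's ray), 0 where there is no reading.
- manip.calibration(name): a dict with "fx", "fy", "cx", "cy" (pixels), "k1" (the pictures are not rectified: a ray, as slopes to the right and down, at radius r is drawn at 1 + k1 r^2 times it, then the intrinsics apply), "rvec" (rotation vector, rad) and "tvec" (3), from world to camera coordinates, as OpenCV has them. Camera axes: x right, y down, z forward; pixel columns grow to the right and rows downward; lengths in mm; the calibration is good to about 2 mm. A picture is of the moment at which its call begins. calibration takes no time and is no camera call.
- manip.hand_in(): hands the job in, once; it reports no verdict.
Trained networks look in the newest picture that a camera, given by its name, has taken for a name from the list of things; names that differ only in an ending like _2 or _b are one class to them, and where a whole thing is asked for, a point or a joint stands for the part that bears it (a point fixed in the world has none). Each returns a list of dicts, best first, with "conf" (0 to 1); they miss things now and then, are a little off and sometimes report something else, mostly with a low value. They report only what shows in the picture. A call takes as long as a camera call. They do not tell look-alikes from the thing itself.
- manip.find_in(camera, name): "extent" ([left, top, width, height] in pixels, round what is visible of it).
The state is a dict: "time": time; "qpos": joint angles; "joint_vel": joint speeds; "effort": joint torques, N m; "ee_pos": TCP position; "eef_rot": TCP orientation; "ft_force": force on the tool from outside, world axes, zero at the start; "moment": the same for the moment, N m; "opening": finger opening in mm.
Only numpy, scipy, OpenCV 4.12 (cv2) and the standard library are available. Lean on these libraries where they do the work, as an engineer would, in place of code of your own. Each camera call takes 0.05 s, during which the arm holds its last target.

## Working session

There is one attempt and no reset: what is moved stays moved. The work goes in short steps, Python scripts to look and compute and a shell command to move; the robot and the scene stay as the last step left them, time stands still between calls to the robot, and variables do not carry over. Pictures are saved under pics/ and viewed, and the job is handed in when it is done.

```bash
ls; mkdir -p pics
cat > h.py <<'E'
from station import manip
import numpy as np, cv2
from scipy.spatial.transform import Rotation as R
def snap(n,f):
    p,d=manip.camera(n); cv2.imwrite('pics/'+f+'.png',p[:,:,::-1]); np.savez('pics/'+f+'.npz',p=p,d=d); return p,d
def unproj(n,u,v,z):
    c=manip.calibration(n)
    xd=np.array([(u-c['cx'])/c['fx'],(v-c['cy'])/c['fy']]); s=xd.copy()
    for _ in range(20): s=xd/(1+c['k1']*(s@s))
    pc=np.array([s[0]*z,s[1]*z,z]); Rm=R.from_rotvec(c['rvec']).as_matrix()
    return Rm.T@(pc-np.array(c['tvec']))
def proj(n,P):
    c=manip.calibration(n); q=R.from_rotvec(c['rvec']).as_matrix()@np.array(P,float)+np.array(c['tvec'])
    s=q[:2]/q[2]; s=s*(1+c['k1']*(s@s)); return s[0]*c['fx']+c['cx'],s[1]*c['fy']+c['cy'],q[2]
def cloud(n,d):
    c=manip.calibration(n); v,u=np.mgrid[:480,:640]
    xd=np.stack([(u-c['cx'])/c['fx'],(v-c['cy'])/c['fy']],-1); s=xd.copy()
    for _ in range(20): s=xd/(1+c['k1']*(s**2).sum(-1,keepdims=True))
    pc=np.concatenate([s*d[...,None],d[...,None]],-1)
    return (pc-np.array(c['tvec']))@R.from_rotvec(c['rvec']).as_matrix()
E
python3 - <<'E'
from h import *
s=manip.state(); print(s)
for n in('scene','top'):
    snap(n,n+'0')
    print(n,manip.calibration(n))
    for k in('check_weight_pin','blue_tab','balance','hook','roof_ref'):
        try: print(k,manip.find_in(n,k))
        except Exception as e: print(k,e)
E
```

```text
pics
{'time': 0.0, 'qpos': array([ 1.04837084,  0.43520173,  0.0249489 ,  1.5741198 , -0.01157005,
        1.13395965, -0.07511525]), 'joint_vel': array([-0.00040478,  0.00017252, -0.00048984,  0.00025486, -0.0010513 ,
        0.0010659 ,  0.00106033]), 'effort': array([-4.19363696e-04, -6.67842865e+01,  9.85163748e-01, -3.14464188e+01,
       -6.02297159e-02,  4.26334469e-02,  1.14008296e-04]), 'ee_pos': array([ 254.51313246, -570.31434902,  250.94907924]), 'eef_rot': array([-0.4244157 ,  1.99156355, -1.98857313]), 'ft_force': array([ 0.19058385, -0.06504915, -0.12780641]), 'moment': array([-0.0599487 ,  0.00521429, -0.00209049]), 'opening': 91.46554776565516}
scene {'fx': 514.4423434353835, 'fy': 514.4423434353835, 'cx': 324.70622910556904, 'cy': 244.75449092986509, 'k1': 0.029583180430471468, 'rvec': array([ 1.61985971,  1.79305925, -0.87213157]), 'tvec': array([ 148.09551524, -218.60622346, 1413.28332752])}
check_weight_pin [{'extent': [224.9, 203.3, 27.4, 97.5], 'conf': 0.94}, {'extent': [236.7, 149.3, 30.1, 88.3], 'conf': 0.94}, {'extent': [296.9, 178.7, 29.1, 95.1], 'conf': 0.
[... 776 characters left out ...]
2], 'conf': 0.89}, {'extent': [394.8, 350.0, 39.1, 29.1], 'conf': 0.83}, {'extent': [382.5, 240.3, 30.2, 35.0], 'conf': 0.6}, {'extent': [135.5, 200.7, 135.9, 93.1], 'conf': 0.6}, {'extent': [319.1, 293.4, 28.6, 24.8], 'conf': 0.56}]
blue_tab [{'extent': [322.3, 298.7, 25.7, 19.7], 'conf': 0.8}, {'extent': [380.7, 241.3, 33.5, 32.9], 'conf': 0.71}, {'extent': [432.8, 307.9, 58.1, 30.7], 'conf': 0.7}, {'extent': [392.3, 348.0, 41.4, 27.1], 'conf': 0.65}]
balance [{'extent': [139.0, 204.1, 132.8, 91.2], 'conf': 0.97}]
hook [{'extent': [195.4, 223.6, 32.5, 29.0], 'conf': 0.83}, {'extent': [383.3, 242.4, 29.2, 33.3], 'conf': 0.23}]
roof_ref [{'extent': [138.5, 202.2, 133.2, 93.6], 'conf': 0.56}]
```

View pics/scene0.png

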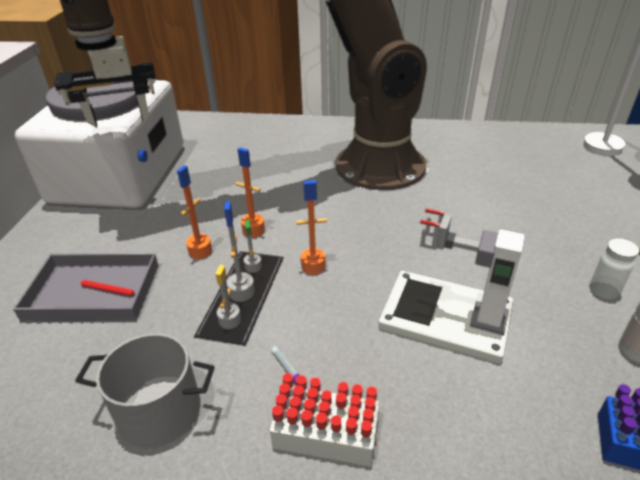

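View pics/top0.png

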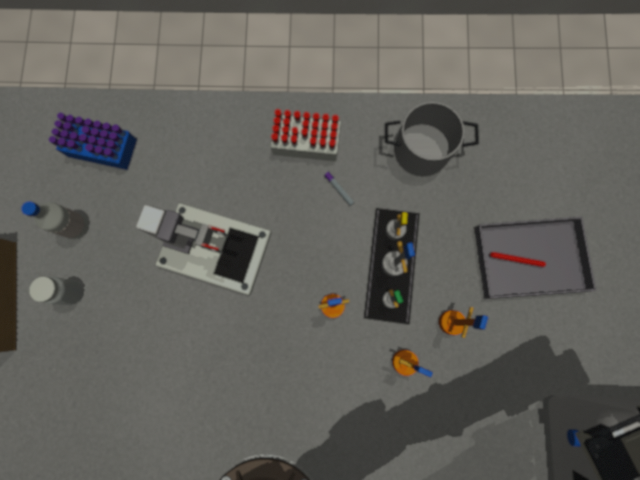

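Run:
```python
import cv2
p=cv2.imread('pics/scene0.png'); cv2.imwrite('pics/sc_a.png',cv2.resize(p[140:310,170:370],None,fx=4,fy=3.5,interpolation=cv2.INTER_CUBIC))
cv2.imwrite('pics/sc_b.png',cv2.resize(p[190:370,370:540],None,fx=3.3,fy=3.3,interpolation=cv2.INTER_CUBIC))
p=cv2.imread('pics/top0.png'); cv2.imwrite('pics/tp_a.png',cv2.resize(p[190:390,130:490],None,fx=2.2,fy=2.2,interpolation=cv2.INTER_CUBIC))
```

```text
(no output)
```

View pics/sc_a.png

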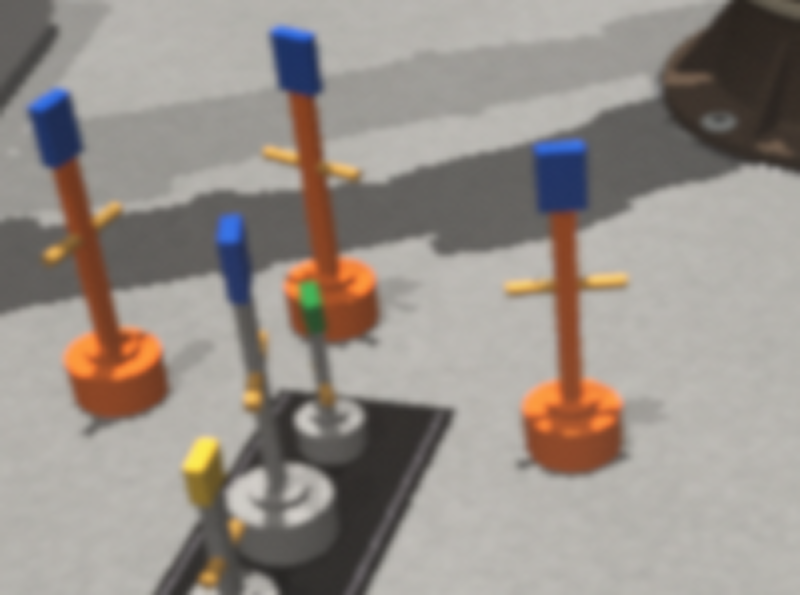

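View pics/sc_b.png

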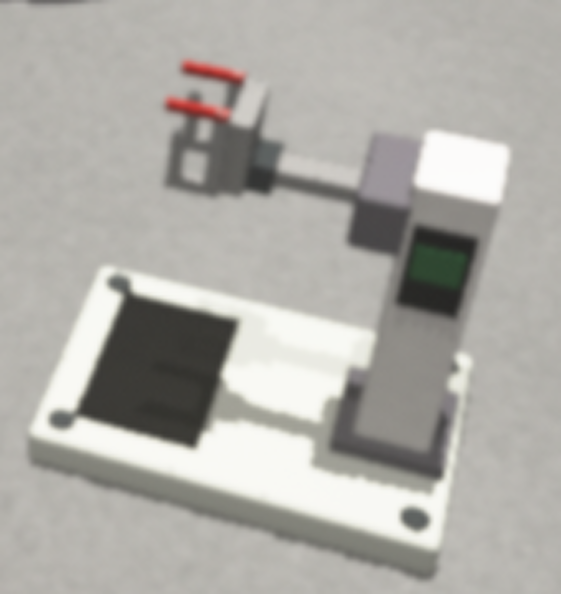

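View pics/tp_a.png

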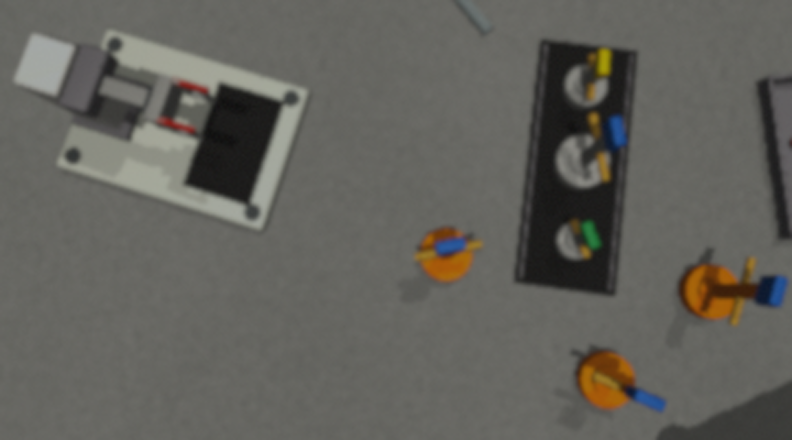

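Run:
```python
from h import *
for n in('scene','top'):
    z=np.load(f'pics/{n}0.npz'); p=z['p'].astype(int); C=cloud(n,z['d']); ok=z['d']>0
    hsv=cv2.cvtColor(z['p'],cv2.COLOR_RGB2HSV).astype(int)
    H,S,V=hsv[...,0],hsv[...,1],hsv[...,2]
    blue=ok&(H>100)&(H<130)&(S>150)
    red=ok&((H<6)|(H>174))&(S>150)
    for nm,m in(('blue',blue),('red',red)):
        k,l,st,ce=cv2.connectedComponentsWithStats(m.astype(np.uint8))
        for i in range(1,k):
            if st[i,4]>25:
                q=C[l==i]; print(n,nm,ce[i].round(1),st[i,4],np.median(q,0).round(1),q.min(0).round(0),q.max(0).round(0))
# balance body
z=np.load('pics/top0.npz');C=cloud('top',z['d']);S=C[200:300,135:275].reshape(-1,3)
m=(S[:,2]>15)&(S[:,2]<30); 
r=cv2.minAreaRect(S[m][:,:2].astype(np.float32)); print('base',r, np.median(S[m][:,2]))
hh=S[S[:,2]>190]; print('top col',cv2.minAreaRect(hh[:,:2].astype(np.float32)),np.median(hh[:,2]))
m=(S[:,2]>100)&(S[:,2]<225);print(len(hh))
```

```text
scene blue [635.5 112.3] 183 [-829.1 1005.  -197.2] [-868.  996. -245.] [-771. 1013. -130.]
scene blue [243.6 156.4] 134 [ 327.6 -278.3  197.3] [ 320. -288.  178.] [ 333. -269.  214.]
scene blue [141.7 154.8] 61 [ 217.  -557.3  126. ] [ 199. -565.  114.] [ 226. -554.  136.]
scene blue [183.1 175.4] 134 [ 414.  -378.   197.6] [ 399. -385.  176.] [ 423. -374.  214.]
scene blue [309.8 189. ] 185 [ 439.4 -125.7  198.6] [ 432. -136.  177.] [ 444. -115.  214.]
scene blue [227.6 210. ] 78 [ 538.3 -256.2  213.3] [ 521. -263.  185.] [ 543. -252.  218.]
scene blue [616.9 439. ] 1557 [811.8 353.1  37.2] [741. 341.   3.] [826. 386.  77.]
scene red [427.8 222.3] 30 [559.1  83.9 222.1] [555.  75. 219.] [564.  94. 224.]
scene red [107.1 287.5] 298 [ 551.1 -523.7   16.2] [ 536. -582.    7.] [ 563. -468.   22.]
scene red [282.2 396.5] 421 [ 815.  -120.1   85. ] [ 709. -136.   -2.] [ 846. -111.   89.]
scene red [296.1 398.7] 428 [817.3 -99.6  85.1] [ 776. -110.   69.] [848. -91.  89.]
scene red [310.4 401.7] 420 [820.1 -78.6  85.2] [777. -89.  72.] [850. -70.  88.]
scene red [341.8 394.2] 197 [802.9 -
[... 1374 characters left out ...]
1.] [848. -56.  90.]
top red [314.4 128.1] 144 [813.1 -82.5  85.7] [775. -90.  75.] [848. -76.  91.]
top red [323.8 129.2] 141 [ 811.4 -103.1   85.7] [ 774. -112.   66.] [844. -95.  89.]
top red [333.4 130.3] 143 [ 805.6 -123.6   85.8] [ 772. -131.   73.] [ 842. -117.   89.]
top red [294.1 135.2] 65 [792.6 -39.1  85.4] [779. -44.  75.] [812. -33.  89.]
top red [517.5 259. ] 278 [ 545.2 -528.8   17.4] [ 531. -585.   11.] [ 558. -471.   22.]
base ((553.8811645507812, 136.46751403808594), (222.0605926513672, 150.68905639648438), 74.33129119873047) 24.541942937768482
top col ((508.83526611328125, 49.688201904296875), (386.7412109375, 66.39616394042969), 64.69210052490234) 208.04382378469518
1444
```

Run:
```python
from h import *
np.set_printoptions(suppress=True,precision=1)
s=manip.state(); print('tool axes cols\n',R.from_rotvec(s['eef_rot']).as_matrix().round(3))
ux=np.array([.963,-.27]);uy=np.array([.27,.963]);c0=np.array([553.9,136.5])
for n in('scene','top'):
    z=np.load(f'pics/{n}0.npz'); C=cloud(n,z['d']); p=z['p']; hsv=cv2.cvtColor(p,cv2.COLOR_RGB2HSV).astype(int);H,S,V=hsv[...,0],hsv[...,1],hsv[...,2]
    P=C.reshape(-1,3); col=hsv.reshape(-1,3)
    dx=np.c_[(P[:,:2]-c0)@ux,(P[:,:2]-c0)@uy,P[:,2]]
    # base fit
    m=(abs(dx[:,0])<100)&(abs(dx[:,1])<140)&(P[:,2]>18)&(P[:,2]<28)
    print(n,'base',cv2.minAreaRect(P[m][:,:2].astype(np.float32)),np.median(P[m][:,2]))
    m=(abs(dx[:,0])<40)&(abs(dx[:,1])<130)&(P[:,2]>204)&(P[:,2]<215)&(col[:,1]<60)
    print('col top',np.median(dx[m],0),m.sum())
    m=(abs(dx[:,0])<45)&(dx[:,1]<20)&(dx[:,1]>-110)&(P[:,2]>140)&(P[:,2]<250)
    q=dx[m];cc=col[m]
    red=((cc[:,0]<8)|(cc[:,0]>172))&(cc[:,1]>110)
    for sx in(-1,1):
        r=q[red&(np.sign(q[:,0])==sx)]
        if len(r): print('red',sx,len(r),np.median(r,0),np.percentile(r,5,axis=0),np.percentile(r,95,axis=0))
    g=q[~red]; print('grey',len(g),g.min(0),g.max(0))
    hi=g[g[:,2]>175]
    hist,e=np.histogram(g[:,1],bins=np.arange(-80,25,5))
    for i in range(len(hist)):
        k=g[(g[:,1]>=e[i])&(g[:,1]<e[i+1])]
        if len(k): print(e[i],len(k),k[:,0].min(),k[:,0].max(),k[:,2].min(),k[:,2].max())
    # weight
    m=(np.linalg.norm(P[:,:2]-[535,-258],axis=1)<50)
    t=P[m&(P[:,2]>178)&(P[:,2]<225)&(col[:,0]>100)&(col[:,0]<130)&(col[:,1]>100)]
    print('tab',len(t),t.mean(0),t.min(0),t.max(0),cv2.minAreaRect(t[:,:2].astype(np.float32)))
    t=P[m&(P[:,2]>112)&(P[:,2]<140)&(col[:,0]>8)&(col[:,0]<30)&(col[:,1]>90)]
    print('pin',len(t),t.mean(0)); 
    if len(t)>3:
        v=cv2.fitLine(t[:,:2].astype(np.float32),cv2.DIST_HUBER,0,.01,.01).ravel(); print(v,np.degrees(np.arctan2(v[1],v[0])), t[np.argsort(t[:,0])][[0,-1]])
    t=P[m&(P[:,2]>31)&(P[:,2]<42)]; print('disc',len(t),cv2.minEnclosingCircle(t[:,:2].astype(np.float32)))
```

```text
tool axes cols
 [[-0.9  0.   0.4]
 [-0.4 -0.  -0.9]
 [ 0.  -1.   0. ]]
scene base ((556.3094482421875, 139.58937072753906), (220.9993896484375, 153.64208984375), 73.6539077758789) 24.71113200131729
col top [  8.2  74.5 209.3] 626
red -1 51 [-14.5 -47.5 221.6] [-17.1 -59.3 217.9] [-11.9 -35.  224. ]
red 1 56 [ 19.4 -48.7 222.1] [ 16.  -59.9 219.1] [ 21.2 -36.9 223.5]
grey 1000 [-20.9 -62.5 169.3] [ 23.4  19.8 224.1]
-65 10 -16.81139882859531 20.057186744074418 216.16579027317886 224.10605812790126
-60 59 -18.832905848802053 23.046185149352514 171.101321324544 217.9995728245677
-55 90 -20.942011510910525 21.782132052602385 169.29197189206985 223.11134745132765
-50 33 -19.66594793518387 21.994653979741358 170.32833498591896 218.9654091011057
-45 26 -19.568335580296672 21.420525635321322 170.39253853334753 222.95145957800312
-40 90 -19.398871580978938 23.396012088211144 170.20697005977703 224.02842517401564
-35 113 -18.75728881975463 22.55745153996276 170.8289189491687 223.50326025771608
-30 109 -19.549361078387975 22.71862828000432 173.4611215950005 220.80544438809756
-25 110 -18.921919
[... 2483 characters left out ...]
191.1367169198045
0 25 -7.838965226823933 8.213488152014092 177.7463154944851 189.9500861071513
5 20 -8.041144873068133 6.710871184299842 181.53884191198742 191.29006099016144
10 26 -7.802711118372837 7.517198161086118 180.60912667174028 190.390499405321
15 24 -7.980507026739714 7.0387078437404 184.1276258610371 191.0162415563567
tab 129 [ 527.  -260.2  208.6] [ 515.9 -267.4  180.7] [ 539.9 -255.2  219.6] ((527.7650146484375, -261.8455505371094), (24.042556762695312, 10.287046432495117), 10.24629020690918)
pin 99 [ 526.9 -261.7  127.6]
[   1.     0.2  527.  -261.5] 10.8464365 [[ 498.3 -267.1  126.4]
 [ 557.1 -260.   126.6]]
disc 274 ((543.6371459960938, -262.7384033203125), 41.4661979675293)
```

```bash
cat >> h.py <<'E'
def go(xyz,ang):
    """shift in cm in tool axes, turn rad, to TCP xyz with tool z at ang deg"""
    s=manip.state(); M=R.from_rotvec(s['eef_rot']).as_matrix()
    d=M.T@(np.array(xyz)-s['ee_pos'])/10
    a=np.degrees(np.arctan2(M[1,2],M[0,2])); da=(ang-a+180)%360-180
    print('t',round(s['time'],2),'pos',s['ee_pos'].round(1),'ang',a.round(1),'tilt',M[:,1].round(3),'F',s['ft_force'].round(2),'op',round(s['opening'],1))
    print('shift cm',d.round(2),'turn',round(-np.radians(da),3))
E
python3 -c "
from h import *
go([529,-260,290],-79.5)"
```

```text
t 0.6 pos [ 254.7 -570.8  251.8] ang -66.0 tilt [ 0. -0. -1.] F [ 0.46  0.59 -0.86] op 91.8
shift cm [-37.71  -3.82 -17.2 ] turn 0.236
```

```bash
python3 -m inch '[{"x":-2,"y":-3,"z":-1,"turn":0.03},{"x":-5,"y":-3.8,"z":-2.3,"turn":0.06},{"x":-8.5,"y":-3.8,"z":-3.9,"turn":0.09},{"x":-12,"y":-3.8,"z":-5.5,"turn":0.12},{"x":-15.5,"y":-3.8,"z":-7.1,"turn":0.15},{"x":-19,"y":-3.8,"z":-8.7,"turn":0.18},{"x":-22.5,"y":-3.8,"z":-10.3,"turn":0.21},{"x":-26,"y":-3.8,"z":-11.9,"turn":0.236},{"x":-29.5,"y":-3.8,"z":-13.5,"turn":0.236},{"x":-33,"y":-3.8,"z":-15.1,"turn":0.236},{"x":-36,"y":-3.8,"z":-16.4,"turn":0.236},{"x":-37.7,"y":-3.8,"z":-17.2,"turn":0.236},{"x":-37.7,"y":-3.8,"z":-17.2,"turn":0.236},{"x":-37.7,"y":-3.8,"z":-17.2,"turn":0.236},{"x":-37.7,"y":-3.8,"z":-17.2,"turn":0.236}]' 5
python3 - <<'E'
from h import *
go([529,-260,206],-79.5)
snap('top','top1');snap('scene','scene1')
s=manip.state()
M=R.from_rotvec(s['eef_rot']).as_matrix()
tip=s['ee_pos']+25*M[:,1]; print(tip)
for n in('scene','top'): print([np.round(proj(n,tip+k*25*M[:,2])[:2]) for k in(-1,0,1)], np.round(proj(n,[529,-260,216])[:2]))
E
```

```text
time: 1.85
ee_pos: [528.3, -261.0, 289.7]
eef_rot: [-0.196, 2.125, -2.127]
ft_force: [-0.2, -0.4, -0.3]
opening: 49.4
t 1.85 pos [ 528.3 -261.   289.7] ang -79.5 tilt [-0.001 -0.001 -1.   ] F [-0.24 -0.36 -0.3 ] op 49.4
shift cm [-0.09  8.37 -0.09] turn -0.0
[ 527.95787741 -261.5821921   264.77430943]
[array([236., 179.]), array([221., 180.]), array([206., 181.])] [226. 204.]
[array([401., 247.]), array([416., 245.]), array([431., 242.])] [410. 249.]
```

Run:
```python
import cv2
a=cv2.imread('pics/scene1.png')[100:280,150:310]; b=cv2.imread('pics/top1.png')[180:330,350:490]
cv2.imwrite('pics/c1.png',cv2.hconcat([cv2.resize(a,(400,450),interpolation=2),cv2.resize(b,(400,430),interpolation=2) if 0 else cv2.resize(b,(400,450),interpolation=2)]))
```

```text
(no output)
```

View pics/c1.png

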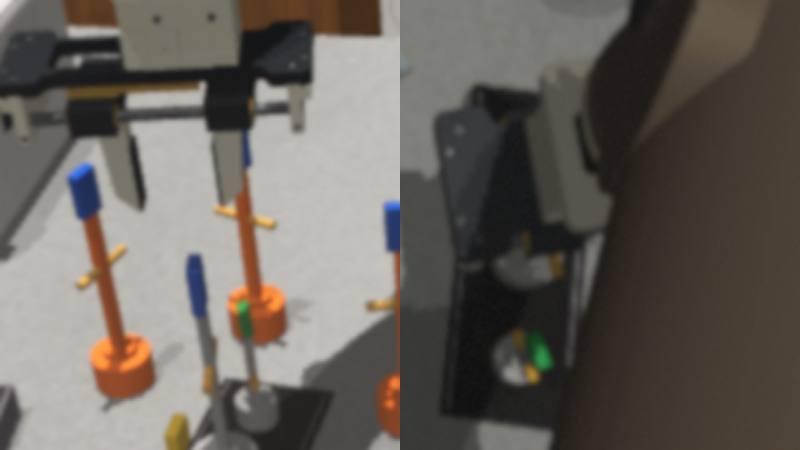

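```bash
python3 -m inch '[{"x":-0.1,"y":1,"z":-0.1},{"x":-0.1,"y":3,"z":-0.1},{"x":-0.1,"y":5,"z":-0.1},{"x":-0.1,"y":6.5,"z":-0.1},{"x":-0.1,"y":7.5,"z":-0.1},{"x":-0.1,"y":8.1,"z":-0.1},{"x":-0.1,"y":8.4,"z":-0.1},{"x":-0.1,"y":8.4,"z":-0.1},{"x":-0.1,"y":8.4,"z":-0.1}]'
python3 - <<'E'
from h import *
go([529,-260,206],-79.5)
snap('scene','scene2')
a=cv2.imread('pics/scene2.png')[120:300,150:310]; cv2.imwrite('pics/c2.png',cv2.resize(a,(640,600),interpolation=2))
E
```

```text
t 1.95 pos [ 528.  -261.6  289.8] ang -79.6 tilt [-0.    -0.001 -1.   ] F [-0.82 -0.6   0.33] op 50.1
shift cm [-0.13  8.38 -0.14] turn -0.002invalid input at $[0]: expected keys x, y, z, turn
```

View pics/c2.png

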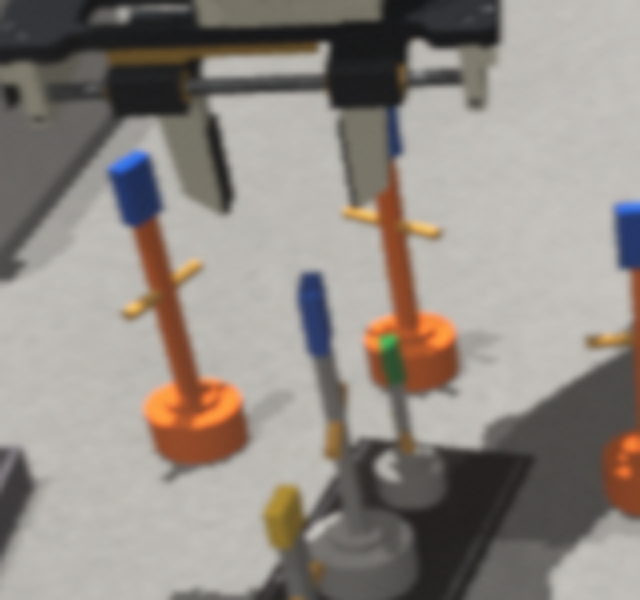

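```bash
python3 -m inch '[{"x":-0.1,"y":1,"z":-0.1,"turn":0},{"x":-0.1,"y":3,"z":-0.1,"turn":0},{"x":-0.1,"y":5,"z":-0.1,"turn":0},{"x":-0.1,"y":6.5,"z":-0.1,"turn":0},{"x":-0.1,"y":7.5,"z":-0.1,"turn":0},{"x":-0.1,"y":8.1,"z":-0.1,"turn":0},{"x":-0.1,"y":8.4,"z":-0.1,"turn":0},{"x":-0.1,"y":8.4,"z":-0.1,"turn":0},{"x":-0.1,"y":8.4,"z":-0.1,"turn":0}]'
python3 - <<'E'
from h import *
go([529,-260,206],-79.5)
snap('scene','scene3')
a=cv2.imread('pics/scene3.png')[120:300,150:310]; cv2.imwrite('pics/c3.png',cv2.resize(a,(640,600),interpolation=2))
E
```

```text
time: 2.75
ee_pos: [530.1, -259.1, 206.3]
eef_rot: [-0.195, 2.124, -2.125]
ft_force: [-0.3, -0.4, 0.8]
opening: 49.9
t 2.75 pos [ 530.1 -259.1  206.3] ang -79.5 tilt [ 0.001 -0.    -1.   ] F [-0.26 -0.37  0.79] op 49.9
shift cm [0.12 0.03 0.07] turn 0.0
```

View pics/c3.png

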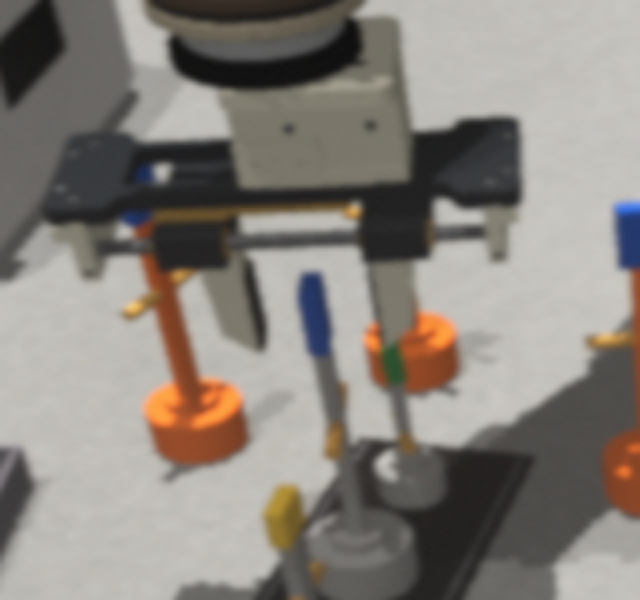

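```bash
python3 -m inch '[{"x":0,"y":0,"z":0,"turn":0},{"x":0,"y":0,"z":0,"turn":0},{"x":0,"y":0,"z":0,"turn":0},{"x":0,"y":0,"z":0,"turn":0},{"x":0,"y":0,"z":0,"turn":0},{"x":0,"y":0,"z":0,"turn":0},{"x":0,"y":0,"z":0,"turn":0},{"x":0,"y":0,"z":0,"turn":0},{"x":0,"y":0,"z":0,"turn":0},{"x":0,"y":0,"z":0,"turn":0}]' 0.5 35
python3 - <<'E'
from h import *
go([529,-260,306],-79.5)
E
```

```text
time: 3.63
ee_pos: [529.6, -258.5, 205.6]
eef_rot: [-0.196, 2.126, -2.125]
ft_force: [0.2, 1.6, -0.1]
opening: 9.7
t 3.63 pos [ 529.6 -258.5  205.6] ang -79.5 tilt [-0.  0. -1.] F [ 0.24  1.65 -0.07] op 9.7
shift cm [  0.09 -10.04   0.13] turn 0.001
```

```bash
python3 -m inch '[{"x":0,"y":-0.3,"z":0,"turn":0},{"x":0,"y":-1,"z":0,"turn":0},{"x":0,"y":-2.2,"z":0,"turn":0},{"x":0,"y":-3.6,"z":0,"turn":0},{"x":0,"y":-5,"z":0,"turn":0},{"x":0,"y":-6.4,"z":0,"turn":0},{"x":0,"y":-7.8,"z":0,"turn":0},{"x":0,"y":-8.8,"z":0,"turn":0},{"x":0,"y":-9.3,"z":0,"turn":0},{"x":0,"y":-9.5,"z":0,"turn":0},{"x":0,"y":-9.5,"z":0,"turn":0}]'
python3 - <<'E'
from h import *
# standoff: pin at y_bal=-47.5-55
c0=np.array([555.1,138.0]); a=np.radians(-15.9); ux=np.array([np.cos(a),np.sin(a)]);uy=np.array([-ux[1],ux[0]])
t=c0+uy*(-47.5-50); print(t)
go([*t,298],-79.5-26.4)
snap('scene','scene4')
a=cv2.imread('pics/scene4.png')[80:300,150:350]; cv2.imwrite('pics/c4.png',cv2.resize(a,(540,600),interpolation=2))
E
```

```text
time: 4.55
ee_pos: [529.6, -258.9, 300.7]
eef_rot: [-0.196, 2.125, -2.125]
ft_force: [0.2, -0.6, -5.5]
opening: 9.9
[528.38897618  44.23022232]
t 4.55 pos [ 529.6 -258.9  300.7] ang -79.5 tilt [-0. -0. -1.] F [ 0.16 -0.56 -5.52] op 9.9
shift cm [ -5.41   0.27 -29.83] turn 0.461
```

View pics/c4.png

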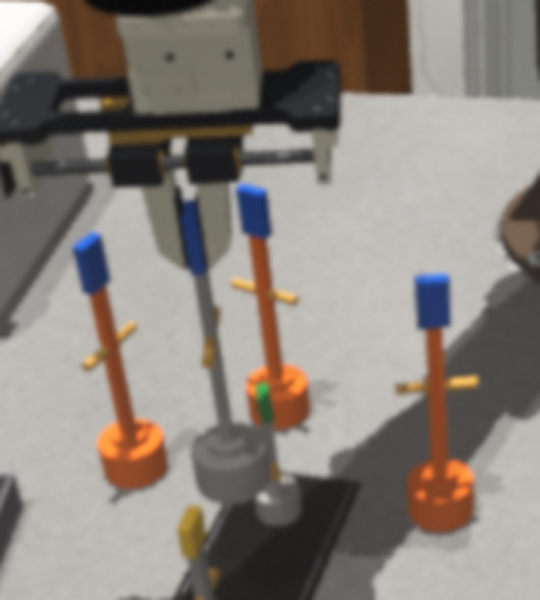

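```bash
python3 -m inch '[{"x":-0.1,"y":0,"z":-0.5,"turn":0},{"x":-0.3,"y":0,"z":-1.5,"turn":0.01},{"x":-0.6,"y":0,"z":-3.3,"turn":0.04},{"x":-1,"y":0,"z":-5.5,"turn":0.08},{"x":-1.4,"y":0,"z":-7.8,"turn":0.12},{"x":-1.8,"y":0,"z":-10.1,"turn":0.16},{"x":-2.2,"y":0,"z":-12.4,"turn":0.2},{"x":-2.7,"y":0,"z":-14.7,"turn":0.24},{"x":-3.1,"y":0,"z":-17,"turn":0.28},{"x":-3.5,"y":0,"z":-19.3,"turn":0.32},{"x":-3.9,"y":0,"z":-21.6,"turn":0.36},{"x":-4.3,"y":0,"z":-23.9,"turn":0.4},{"x":-4.7,"y":0,"z":-26.2,"turn":0.43},{"x":-5.1,"y":0,"z":-28,"turn":0.45},{"x":-5.3,"y":0,"z":-29.2,"turn":0.461},{"x":-5.4,"y":0,"z":-29.7,"turn":0.461},{"x":-5.4,"y":0,"z":-29.8,"turn":0.461},{"x":-5.4,"y":0,"z":-29.8,"turn":0.461},{"x":-5.4,"y":0,"z":-29.8,"turn":0.461},{"x":-5.4,"y":0,"z":-29.8,"turn":0.461}]'
python3 - <<'E'
from h import *
go([528.4,44.2,298],-105.9)
snap('scene','scene5');snap('top','top5')
a=cv2.imread('pics/scene5.png')[140:360,350:550]; b=cv2.imread('pics/top5.png')[190:310,130:310]
cv2.imwrite('pics/c5.png',cv2.hconcat([cv2.resize(a,(400,440),interpolation=2),cv2.resize(b,(400,440),interpolation=2)]))
E
```

```text
time: 6.27
ee_pos: [528.4, 42.6, 300.6]
eef_rot: [-0.291, -2.071, 2.073]
ft_force: [-0.4, 0.0, -5.4]
opening: 9.6
t 6.27 pos [528.4  42.6 300.6] ang -106.0 tilt [-0.    -0.001 -1.   ] F [-0.35  0.04 -5.45] op 9.6
shift cm [ 0.04  0.26 -0.15] turn -0.001
```

View pics/c5.png

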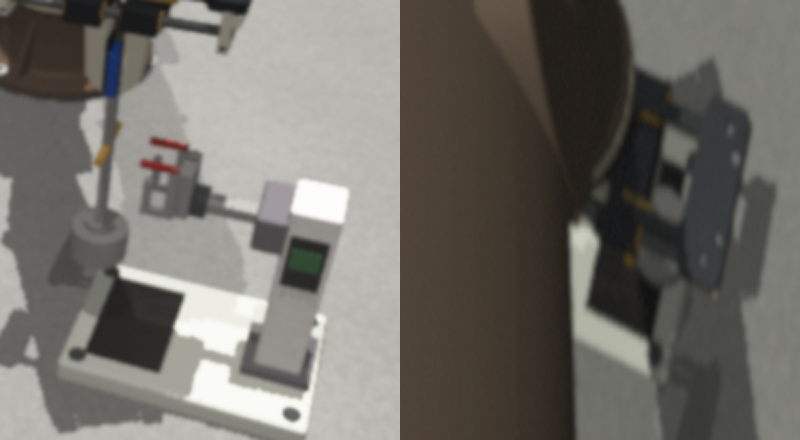

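```bash
cat > m.py <<'E'
from h import *
import sys
np.set_printoptions(suppress=True,precision=1)
def meas(f):
    z=np.load(f'pics/{f}.npz'); P=cloud('scene',z['d']).reshape(-1,3); col=cv2.cvtColor(z['p'],cv2.COLOR_RGB2HSV).astype(int).reshape(-1,3)
    uv=np.stack(np.mgrid[:480,:640][::-1],-1).reshape(-1,2)
    c0=np.array([556.3,139.6]); a=np.radians(-15.9); ux=np.array([np.cos(a),np.sin(a)]);uy=np.array([-ux[1],ux[0]])
    D=np.c_[(P[:,:2]-c0)@ux,(P[:,:2]-c0)@uy,P[:,2]]
    reg=(abs(D[:,0])<45)&(D[:,1]<0)&(D[:,1]>-140)
    red=reg&((col[:,0]<6)|(col[:,0]>174))&(col[:,1]>120)&(D[:,2]>200)&(D[:,2]<240)
    for s in(-1,1):
        r=D[red&(np.sign(D[:,0]-2)==s)]; print('roof',s,len(r),np.median(r,0),r.min(0),r.max(0))
    pin=reg&(col[:,0]>9)&(col[:,0]<28)&(col[:,1]>100)&(D[:,2]>150)&(D[:,2]<260)
    r=D[pin]; print('pin',len(r)); 
    for s in(-1,1):
        k=r[np.sign(r[:,0]-2)==s]
        if len(k): print(s,len(k),np.median(k,0),k.min(0),k.max(0))
    tab=reg&(col[:,0]>100)&(col[:,0]<130)&(col[:,1]>120)&(D[:,2]>200); r=D[tab]
    if len(r): print('tab',len(r),np.median(r,0),r.min(0),r.max(0))
    st=reg&(col[:,1]<50)&(abs(D[:,0]-2)<14)&(D[:,1]<-75)
    for lo,hi in((130,150),(150,170),(170,190),(190,210),(210,230),(230,250)):
        k=D[st&(D[:,2]>lo)&(D[:,2]<hi)]
        if len(k): print('stem',lo,len(k),np.median(k,0))
meas(sys.argv[1])
E
python3 m.py scene5; python3 -c "
from h import *
a=cv2.imread('pics/scene5.png')[180:260,395:475]; cv2.imwrite('pics/c6.png',cv2.resize(a,(640,640)[:2],interpolation=2)[:600])"
```

```text
roof -1 33 [-15.3 -50.5 221.5] [-17.5 -64.1 218.9] [-12.3 -37.1 223.6]
roof 1 42 [ 18.1 -52.4 221. ] [ 15.6 -64.1 218.6] [ 20.6 -37.8 224.1]
pin 49
-1 5 [-25.1 -96.2 222.6] [-26.3 -97.7 221.7] [-20.3 -95.6 222.9]
1 44 [ 18.9 -97.2 222.2] [   3.6 -100.1  204.7] [ 30.4 -94.8 224.7]
tab 153 [  9.8 -98.6 298. ] [  -8.8 -103.6  272.7] [ 13.5 -93.5 320.4]
stem 130 296 [  5.1 -97.3 133.9]
stem 150 52 [  3.8 -97.9 159.7]
stem 170 50 [  4.3 -98.1 179.1]
stem 190 45 [  3.8 -96.1 196.3]
stem 210 25 [  3.2 -95.4 225.1]
stem 230 63 [  3.9 -98.  239.6]
```

View pics/c6.png

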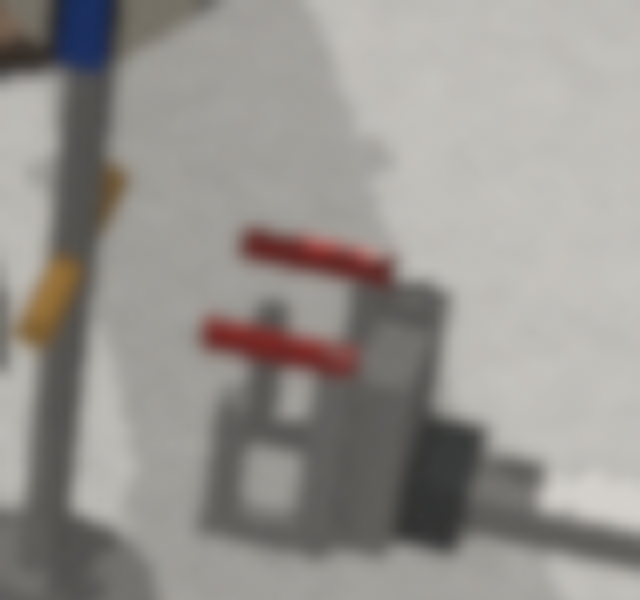

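```bash
python3 -m inch '[{"x":0,"y":0.2,"z":-0.3,"turn":0},{"x":0,"y":0.5,"z":-0.9,"turn":0},{"x":0,"y":0.7,"z":-1.6,"turn":0},{"x":0,"y":0.77,"z":-2.1,"turn":0},{"x":0,"y":0.77,"z":-2.4,"turn":0},{"x":0,"y":0.77,"z":-2.4,"turn":0},{"x":0,"y":0.77,"z":-2.4,"turn":0},{"x":0,"y":0.77,"z":-2.4,"turn":0}]'
python3 - <<'E'
from h import *
go([528.4,44.2,292.9],-105.9)
snap('scene','scene7')
a=cv2.imread('pics/scene7.png')[180:260,395:475]; cv2.imwrite('pics/c7.png',cv2.resize(a,(640,640)[:2],interpolation=2)[:600])
E
python3 m.py scene7
```

```text
time: 7.03
ee_pos: [535.0, 66.8, 293.1]
eef_rot: [-0.289, -2.073, 2.073]
ft_force: [0.5, -1.0, -5.4]
opening: 10.1
t 7.03 pos [535.   66.8 293.1] ang -105.9 tilt [ 0. -0. -1.] F [ 0.49 -1.02 -5.36] op 10.1
shift cm [0.01 0.02 2.36] turn 0.0
roof -1 33 [-15.6 -50.3 220.8] [-18.  -64.2 218.6] [-12.9 -37.1 224.1]
roof 1 46 [ 18.  -52.6 221.3] [ 15.4 -65.5 218.1] [ 20.4 -37.8 224.3]
pin 48
-1 3 [-25.7 -70.2 214.9] [-31.8 -70.8 211.2] [-22.9 -70.2 215. ]
1 45 [ 17.2 -71.9 214.6] [  2.5 -75.6 206.1] [ 28.7 -69.5 217.7]
tab 156 [  9.6 -73.3 290.9] [-10.2 -78.4 267.3] [ 13.3 -68.6 305.8]
stem 130 30 [  4.3 -78.1 131. ]
stem 150 14 [  3.8 -76.5 160.8]
stem 170 16 [  4.8 -76.3 180.5]
stem 210 15 [  5.3 -76.8 219.8]
stem 230 18 [  3.9 -76.7 239.3]
```

View pics/c7.png

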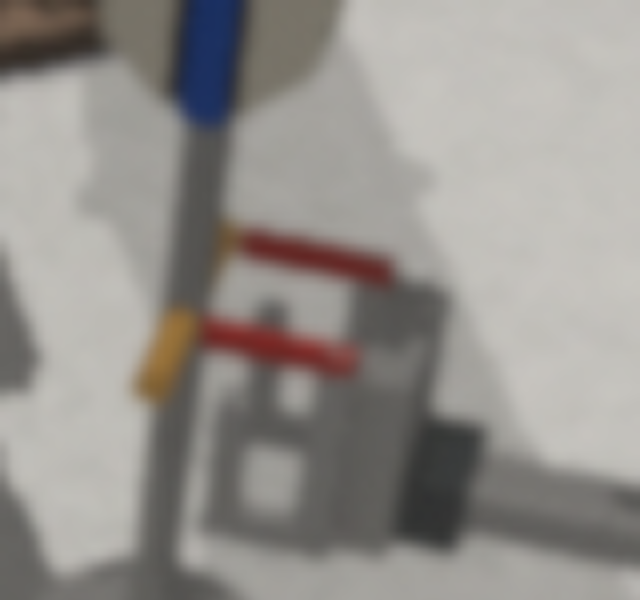

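```bash
python3 -m inch '[{"x":0,"y":0.05,"z":-0.1,"turn":0},{"x":0,"y":0.05,"z":-0.2,"turn":0},{"x":0,"y":0.05,"z":-0.3,"turn":0},{"x":0,"y":0.05,"z":-0.4,"turn":0},{"x":0,"y":0.05,"z":-0.5,"turn":0},{"x":0,"y":0.05,"z":-0.6,"turn":0},{"x":0,"y":0.05,"z":-0.6,"turn":0}]'
cat > f.py <<'E'
from h import *
s=manip.state(); d=s['ee_pos'][:2]-[555.1,138]; a=np.radians(-15.9); ux=np.array([np.cos(a),np.sin(a)]);uy=np.array([-ux[1],ux[0]])
f=s['ft_force']; print('t',round(s['time'],2),'rel seat x,y',(d@ux).round(1),(d@uy+47).round(1),'pin z',(s['ee_pos'][2]-81.6).round(1),'F bal x,y,z',(f[:2]@ux).round(2),(f[:2]@uy).round(2),f[2].round(2),'M',s['moment'].round(2),'op',round(s['opening'],1))
E
python3 f.py
```

```text
time: 7.67
ee_pos: [536.6, 73.1, 292.5]
eef_rot: [-0.289, -2.073, 2.073]
ft_force: [0.2, -1.1, -5.8]
opening: 9.9
t 7.67 rel seat x,y -0.0 -20.4 pin z 210.9 F bal x,y,z 0.55 -1.02 -5.83 M [0.12 0.02 0.03] op 9.9
```

```bash
python3 -m inch '[{"x":0,"y":0,"z":-0.1,"turn":0},{"x":0,"y":0,"z":-0.2,"turn":0},{"x":0,"y":0,"z":-0.3,"turn":0},{"x":0,"y":0,"z":-0.3,"turn":0}]'; python3 f.py
python3 - <<'E'
from h import *
snap('scene','scene8')
a=cv2.imread('pics/scene8.png')[180:260,395:475]; cv2.imwrite('pics/c8.png',cv2.resize(a,(640,640)[:2],interpolation=2)[:600])
E
python3 m.py scene8 | head -6
```

```text
time: 8.0
ee_pos: [537.4, 76.0, 292.5]
eef_rot: [-0.289, -2.073, 2.073]
ft_force: [-0.2, 0.3, -4.9]
opening: 9.7
t 8.0 rel seat x,y 0.0 -17.5 pin z 210.9 F bal x,y,z -0.28 0.28 -4.87 M [ 0.03  0.01 -0.  ] op 9.7
roof -1 28 [-15.2 -47.9 221.9] [-17.2 -58.8 218.1] [-12.7 -36.9 223.4]
roof 1 51 [ 18.5 -53.5 221.6] [ 14.  -64.2 217.4] [ 21.1 -37.7 224. ]
pin 30
1 30 [ 25.1 -62.5 214.1] [  4.8 -65.8 202.6] [ 29.5 -60.  216.5]
tab 152 [  9.6 -63.7 290.2] [ -8.4 -69.4 265.2] [ 13.4 -59.  304.4]
stem 130 3 [ -3.2 -77.1 130.4]
```

View pics/c8.png

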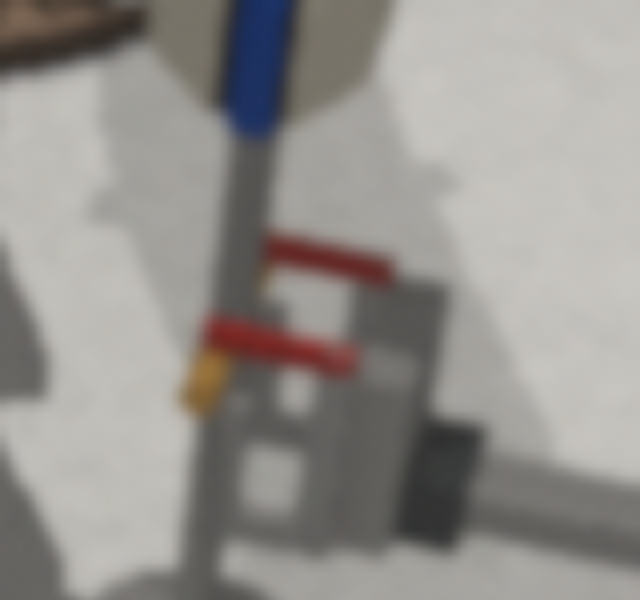

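```bash
python3 -m inch '[{"x":0,"y":0,"z":-0.1,"turn":0},{"x":0,"y":0,"z":-0.2,"turn":0},{"x":0,"y":0,"z":-0.3,"turn":0},{"x":0,"y":0,"z":-0.3,"turn":0}]'; python3 f.py
```

```text
time: 8.38
ee_pos: [538.3, 78.9, 292.5]
eef_rot: [-0.289, -2.073, 2.073]
ft_force: [0.5, 1.0, -5.0]
opening: 9.9
t 8.38 rel seat x,y -0.0 -14.4 pin z 210.9 F bal x,y,z 0.24 1.12 -5.01 M [ 0.07  0.03 -0.01] op 9.9
```

```bash
python3 -m inch '[{"x":0,"y":0,"z":-0.1,"turn":0},{"x":0,"y":0,"z":-0.2,"turn":0},{"x":0,"y":0,"z":-0.3,"turn":0},{"x":0,"y":0,"z":-0.3,"turn":0}]'; python3 f.py
```

```text
time: 8.72
ee_pos: [539.1, 81.8, 292.5]
eef_rot: [-0.289, -2.073, 2.073]
ft_force: [-0.0, 1.0, -5.1]
opening: 10.1
t 8.72 rel seat x,y -0.0 -11.5 pin z 210.9 F bal x,y,z -0.28 0.99 -5.12 M [0.01 0.05 0.01] op 10.1
```

```bash
python3 -m inch '[{"x":0,"y":0,"z":-0.1,"turn":0},{"x":0,"y":0,"z":-0.2,"turn":0},{"x":0,"y":0,"z":-0.3,"turn":0},{"x":0,"y":0,"z":-0.4,"turn":0},{"x":0,"y":0,"z":-0.5,"turn":0},{"x":0,"y":0,"z":-0.5,"turn":0}]'; python3 f.py
```

```text
time: 9.22
ee_pos: [540.4, 86.6, 292.5]
eef_rot: [-0.289, -2.073, 2.073]
ft_force: [-0.4, 0.4, -5.7]
opening: 9.9
t 9.22 rel seat x,y -0.0 -6.4 pin z 210.9 F bal x,y,z -0.52 0.23 -5.65 M [0.06 0.07 0.06] op 9.9
```

```bash
python3 -m inch '[{"x":0,"y":0,"z":-0.1,"turn":0},{"x":0,"y":0,"z":-0.2,"turn":0},{"x":0,"y":0,"z":-0.3,"turn":0},{"x":0,"y":0,"z":-0.3,"turn":0}]'; python3 f.py
```

```text
time: 9.55
ee_pos: [541.2, 89.5, 292.5]
eef_rot: [-0.289, -2.073, 2.073]
ft_force: [1.1, -0.5, -6.3]
opening: 9.4
t 9.55 rel seat x,y -0.0 -3.4 pin z 210.9 F bal x,y,z 1.19 -0.14 -6.34 M [0.09 0.05 0.01] op 9.4
```

Now in small steps towards the back wall.

```bash
python3 -m inch '[{"x":0,"y":0,"z":-0.05,"turn":0},{"x":0,"y":0,"z":-0.1,"turn":0},{"x":0,"y":0,"z":-0.15,"turn":0},{"x":0,"y":0,"z":-0.2,"turn":0},{"x":0,"y":0,"z":-0.2,"turn":0}]'; python3 f.py
```

```text
time: 9.97
ee_pos: [541.8, 91.2, 292.5]
eef_rot: [-0.289, -2.073, 2.073]
ft_force: [0.8, 0.9, -6.5]
opening: 9.7
t 9.97 rel seat x,y 0.0 -1.6 pin z 210.9 F bal x,y,z 0.55 1.09 -6.5 M [ 0.08 -0.01  0.02] op 9.7
```

```bash
python3 -m inch '[{"x":0,"y":0,"z":-0.05,"turn":0},{"x":0,"y":0,"z":-0.1,"turn":0},{"x":0,"y":0,"z":-0.15,"turn":0},{"x":0,"y":0,"z":-0.15,"turn":0}]'; python3 f.py
python3 - <<'E'
from h import *
snap('scene','scene9')
a=cv2.imread('pics/scene9.png')[180:260,395:475]; cv2.imwrite('pics/c9.png',cv2.resize(a,(640,640)[:2],interpolation=2)[:600])
E
python3 m.py scene9 | head -6
```

```text
time: 10.3
ee_pos: [542.2, 92.7, 292.5]
eef_rot: [-0.289, -2.073, 2.073]
ft_force: [-0.0, -0.5, -5.2]
opening: 9.9
t 10.3 rel seat x,y 0.0 -0.1 pin z 210.9 F bal x,y,z 0.13 -0.52 -5.16 M [ 0.07  0.02 -0.05] op 9.9
roof -1 14 [-16.  -58.1 221.2] [-17.7 -63.9 217.6] [-14.  -38.9 221.9]
roof 1 52 [ 18.  -49.9 221.8] [ 13.6 -63.9 217.3] [ 21.4 -36.  224. ]
pin 37
1 37 [ 25.4 -46.2 213.5] [ 15.2 -50.5 207.7] [ 30.3 -43.1 217.7]
tab 160 [  9.8 -46.4 290.7] [ -7.5 -52.  265.4] [ 14.1 -41.4 310.3]
```

View pics/c9.png

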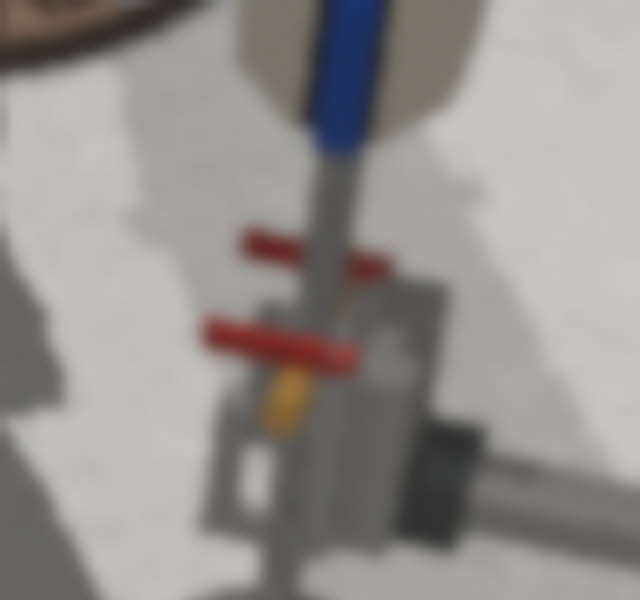

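```bash
python3 -m inch '[{"x":0,"y":0,"z":-0.05,"turn":0},{"x":0,"y":0,"z":-0.1,"turn":0},{"x":0,"y":0,"z":-0.1,"turn":0}]'; python3 f.py
```

```text
time: 10.6
ee_pos: [542.3, 93.0, 292.4]
eef_rot: [-0.289, -2.072, 2.073]
ft_force: [-1.1, -1.7, -5.6]
opening: 10.0
t 10.6 rel seat x,y 0.0 0.2 pin z 210.8 F bal x,y,z -0.55 -1.97 -5.58 M [-0.54  0.16  0.01] op 10.0
```

```bash
python3 -m inch '[{"x":0,"y":0,"z":-0.05,"turn":0},{"x":0,"y":0,"z":-0.1,"turn":0},{"x":0,"y":0,"z":-0.1,"turn":0}]'; python3 f.py
```

```text
time: 10.85
ee_pos: [542.4, 93.2, 292.2]
eef_rot: [-0.289, -2.07, 2.074]
ft_force: [-1.4, -4.9, -5.2]
opening: 9.7
t 10.85 rel seat x,y 0.1 0.5 pin z 210.6 F bal x,y,z -0.03 -5.07 -5.24 M [-1.41  0.41  0.03] op 9.7
```

```bash
python3 -m inch '[{"x":0,"y":0,"z":-0.05,"turn":0},{"x":0,"y":0,"z":-0.1,"turn":0},{"x":0,"y":0,"z":-0.1,"turn":0}]'; python3 f.py
```

```text
time: 11.1
ee_pos: [542.5, 93.5, 292.1]
eef_rot: [-0.289, -2.069, 2.075]
ft_force: [-2.0, -6.0, -5.0]
opening: 10.0
t 11.1 rel seat x,y 0.1 0.8 pin z 210.5 F bal x,y,z -0.23 -6.35 -5.05 M [-1.91  0.59  0.01] op 10.0
```

```bash
python3 -m inch '[{"x":0,"y":0,"z":0.15,"turn":0},{"x":0,"y":0,"z":0.3,"turn":0},{"x":0,"y":0,"z":0.4,"turn":0},{"x":0,"y":0,"z":0.48,"turn":0},{"x":0,"y":0,"z":0.48,"turn":0},{"x":0,"y":0,"z":0.48,"turn":0}]'; python3 f.py
```

```text
time: 11.6
ee_pos: [541.8, 91.2, 292.6]
eef_rot: [-0.289, -2.074, 2.073]
ft_force: [0.0, 0.2, -5.0]
opening: 9.7
t 11.6 rel seat x,y 0.0 -1.7 pin z 211.0 F bal x,y,z -0.06 0.23 -5.01 M [0.02 0.04 0.02] op 9.7
```

```bash
python3 -m inch '[{"x":0,"y":0.1,"z":0,"turn":0},{"x":0,"y":0.2,"z":0,"turn":0},{"x":0,"y":0.3,"z":0,"turn":0},{"x":0,"y":0.4,"z":0,"turn":0},{"x":0,"y":0.5,"z":0,"turn":0},{"x":0,"y":0.5,"z":0,"turn":0},{"x":0,"y":0.5,"z":0,"turn":0}]'; python3 f.py
```

```text
time: 12.18
ee_pos: [541.7, 90.8, 287.4]
eef_rot: [-0.289, -2.073, 2.073]
ft_force: [-0.1, -0.4, -5.9]
opening: 9.9
t 12.18 rel seat x,y 0.0 -2.1 pin z 205.8 F bal x,y,z -0.01 -0.46 -5.9 M [ 0.03 -0.01  0.01] op 9.9
```

```bash
python3 -m inch '[{"x":0,"y":0.2,"z":0,"turn":0},{"x":0,"y":0.4,"z":0,"turn":0},{"x":0,"y":0.6,"z":0,"turn":0},{"x":0,"y":0.8,"z":0,"turn":0},{"x":0,"y":1,"z":0,"turn":0},{"x":0,"y":1,"z":0,"turn":0},{"x":0,"y":1,"z":0,"turn":0}]'; python3 f.py
python3 - <<'E'
from h import *
snap('scene','scene10')
a=cv2.imread('pics/scene10.png')[180:260,395:475]; cv2.imwrite('pics/c10.png',cv2.resize(a,(640,640)[:2],interpolation=2)[:600])
E
python3 m.py scene10 | head -6
```

```text
time: 12.77
ee_pos: [541.6, 90.8, 277.3]
eef_rot: [-0.289, -2.073, 2.073]
ft_force: [-0.1, -0.2, -3.9]
opening: 10.0
t 12.77 rel seat x,y -0.1 -2.1 pin z 195.7 F bal x,y,z -0.07 -0.2 -3.91 M [ 0.08  0.04 -0.01] op 10.0
roof -1 18 [-15.2 -43.7 221. ] [-17.7 -64.3 218.4] [-13.8 -36.8 222.6]
roof 1 54 [ 17.9 -49.1 221.6] [ 14.2 -63.9 216.7] [ 21.  -36.1 223.9]
pin 48
1 48 [ 19.9 -47.7 198.9] [  3.9 -51.7 185.1] [ 29.6 -45.2 201.6]
tab 150 [  9.6 -48.4 275.9] [ -9.  -53.2 250.4] [ 12.8 -43.5 292.2]
```

View pics/c10.png

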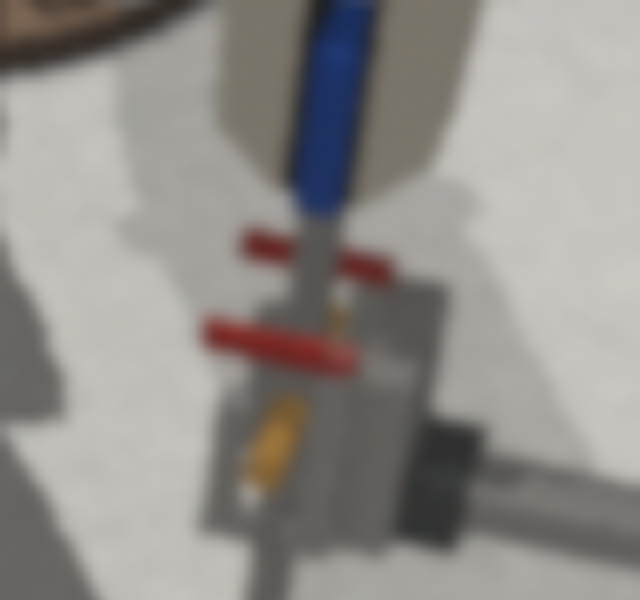

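```bash
python3 -m inch '[{"x":0,"y":0.2,"z":0,"turn":0},{"x":0,"y":0.4,"z":0,"turn":0},{"x":0,"y":0.6,"z":0,"turn":0},{"x":0,"y":0.8,"z":0,"turn":0},{"x":0,"y":1,"z":0,"turn":0},{"x":0,"y":1.2,"z":0,"turn":0},{"x":0,"y":1.2,"z":0,"turn":0},{"x":0,"y":1.2,"z":0,"turn":0}]'; python3 f.py
```

```text
time: 13.48
ee_pos: [541.6, 90.8, 265.4]
eef_rot: [-0.289, -2.073, 2.073]
ft_force: [-1.3, 0.1, -4.1]
opening: 9.9
t 13.48 rel seat x,y -0.0 -2.1 pin z 183.8 F bal x,y,z -1.31 -0.29 -4.14 M [ 0.04 -0.01 -0.04] op 9.9
```

```bash
python3 -m inch '[{"x":0,"y":0.15,"z":0,"turn":0},{"x":0,"y":0.3,"z":0,"turn":0},{"x":0,"y":0.45,"z":0,"turn":0},{"x":0,"y":0.6,"z":0,"turn":0},{"x":0,"y":0.6,"z":0,"turn":0},{"x":0,"y":0.6,"z":0,"turn":0}]'; python3 f.py
```

```text
time: 13.98
ee_pos: [541.8, 90.8, 259.7]
eef_rot: [-0.29, -2.073, 2.073]
ft_force: [0.3, 0.4, -2.6]
opening: 9.9
t 13.98 rel seat x,y 0.2 -2.0 pin z 178.1 F bal x,y,z 0.17 0.51 -2.64 M [ 0.05 -0.08 -0.03] op 9.9
```

```bash
python3 -m inch '[{"x":0,"y":0.15,"z":0,"turn":0},{"x":0,"y":0.3,"z":0,"turn":0},{"x":0,"y":0.45,"z":0,"turn":0},{"x":0,"y":0.45,"z":0,"turn":0},{"x":0,"y":0.45,"z":0,"turn":0}]'; python3 f.py
```

```text
time: 14.4
ee_pos: [541.9, 90.8, 255.2]
eef_rot: [-0.29, -2.073, 2.073]
ft_force: [-0.0, 0.1, -1.3]
opening: 9.9
t 14.4 rel seat x,y 0.2 -2.0 pin z 173.6 F bal x,y,z -0.03 0.09 -1.26 M [0.01 0.01 0.01] op 9.9
```

```bash
python3 -m inch '[{"x":0,"y":0.1,"z":0,"turn":0},{"x":0,"y":0.1,"z":0,"turn":0},{"x":0,"y":0.1,"z":0,"turn":0},{"x":0,"y":0.1,"z":0,"turn":0}]'; python3 f.py
python3 - <<'E'
from h import *
snap('scene','scene11')
a=cv2.imread('pics/scene11.png')[180:260,395:475]; cv2.imwrite('pics/c11.png',cv2.resize(a,(640,640)[:2],interpolation=2)[:600])
E
python3 m.py scene11 | head -6
```

```text
time: 14.73
ee_pos: [541.9, 90.8, 254.2]
eef_rot: [-0.29, -2.073, 2.073]
ft_force: [0.3, -0.3, -1.0]
opening: 9.9
t 14.73 rel seat x,y 0.2 -2.0 pin z 172.6 F bal x,y,z 0.41 -0.16 -1.03 M [ 0.1  -0.07 -0.03] op 9.9
  return _methods._mean(a, axis=axis, dtype=dtype,
  ret = um.true_divide(
Traceback (most recent call last):
  File "m.py", line 24, in <module>
    meas(sys.argv[1])
    ~~~~^^^^^^^^^^^^^
  File "m.py", line 12, in meas
    r=D[red&(np.sign(D[:,0]-2)==s)]; print('roof',s,len(r),np.median(r,0),r.min(0),r.max(0))
                                                                          ~~~~~^^^
ValueError: zero-size array to reduction operation minimum which has no identity
```

View pics/c11.png

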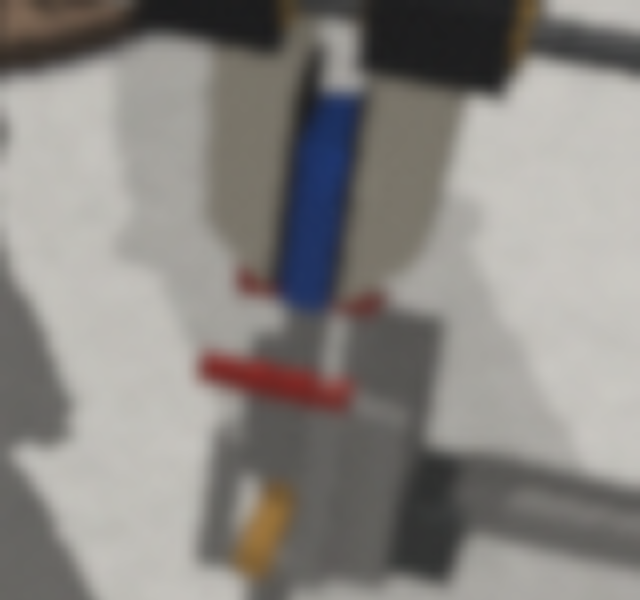

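```bash
python3 -m inch '[{"x":0,"y":0.1,"z":0,"turn":0},{"x":0,"y":0.1,"z":0,"turn":0},{"x":0,"y":0.1,"z":0,"turn":0},{"x":0,"y":0.1,"z":0,"turn":0}]'; python3 f.py
python3 -m inch '[{"x":0,"y":0,"z":0,"turn":0},{"x":0,"y":0,"z":0,"turn":0},{"x":0,"y":0,"z":0,"turn":0},{"x":0,"y":0,"z":0,"turn":0},{"x":0,"y":0,"z":0,"turn":0},{"x":0,"y":0,"z":0,"turn":0},{"x":0,"y":0,"z":0,"turn":0},{"x":0,"y":0,"z":0,"turn":0},{"x":0,"y":0,"z":0,"turn":0},{"x":0,"y":0,"z":0,"turn":0}]' 4.5; python3 f.py
python3 - <<'E'
from h import *
snap('scene','scene12')
a=cv2.imread('pics/scene12.png')[150:300,380:530]; cv2.imwrite('pics/c12.png',cv2.resize(a,(600,600),interpolation=2))
E
```

```text
time: 15.12
ee_pos: [541.8, 90.8, 253.1]
eef_rot: [-0.29, -2.073, 2.073]
ft_force: [0.1, -0.0, 0.9]
opening: 10.0
t 15.12 rel seat x,y 0.1 -2.0 pin z 171.5 F bal x,y,z 0.06 -0.0 0.9 M [ 0.14 -0.13 -0.06] op 10.0
time: 15.95
ee_pos: [541.7, 90.8, 253.0]
eef_rot: [-0.289, -2.073, 2.073]
ft_force: [0.7, -0.3, -1.1]
opening: 44.8
t 15.95 rel seat x,y 0.1 -2.1 pin z 171.4 F bal x,y,z 0.72 -0.06 -1.08 M [ 0.08  0.01 -0.02] op 44.8
```

View pics/c12.png

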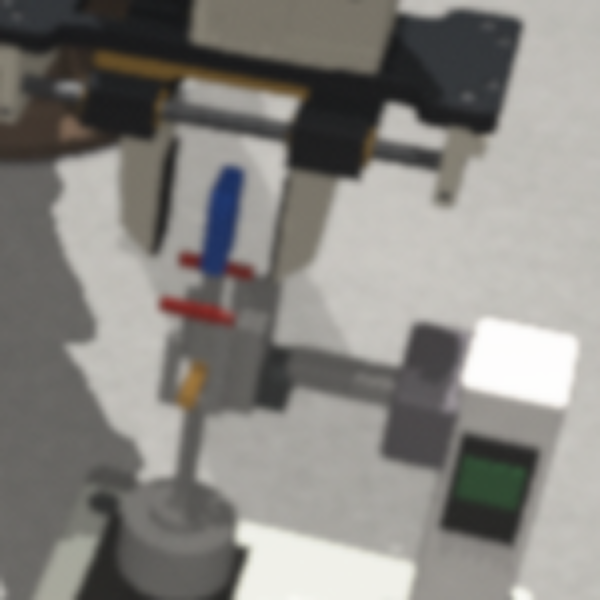

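Released; the weight hangs from the hook and is clear of both fingers. Retreat straight up, then back.

```bash
python3 -m inch '[{"x":0,"y":-0.5,"z":0,"turn":0},{"x":0,"y":-1.5,"z":0,"turn":0},{"x":0,"y":-3,"z":0,"turn":0},{"x":0,"y":-5,"z":0,"turn":0},{"x":0,"y":-7,"z":0,"turn":0},{"x":0,"y":-9,"z":0,"turn":0},{"x":0,"y":-11,"z":0,"turn":0},{"x":0,"y":-12,"z":1,"turn":0},{"x":0,"y":-12,"z":3,"turn":0},{"x":0,"y":-12,"z":6,"turn":0},{"x":0,"y":-12,"z":9,"turn":0},{"x":0,"y":-12,"z":12,"turn":0},{"x":0,"y":-12,"z":14,"turn":0},{"x":0,"y":-12,"z":15,"turn":0},{"x":0,"y":-12,"z":15,"turn":0},{"x":0,"y":-12,"z":15,"turn":0},{"x":0,"y":-12,"z":15,"turn":0},{"x":0,"y":-12,"z":15,"turn":0}]'
python3 - <<'E'
from h import *
snap('scene','scene13'); snap('top','top13')
a=cv2.imread('pics/scene13.png')[180:330,380:530]; cv2.imwrite('pics/c13.png',cv2.resize(a,(600,600),interpolation=2))
E
python3 m.py scene13;cp pics/scene13.png pics/scene13v.png
```

```text
time: 17.5
ee_pos: [501.0, -51.7, 372.9]
eef_rot: [-0.286, -2.075, 2.074]
ft_force: [0.6, 0.5, 0.4]
opening: 44.9
roof -1 24 [-15.7 -44.4 213.1] [-17.2 -64.8 210.6] [-13.7 -36.4 215.4]
roof 1 61 [ 17.9 -51.3 213. ] [  2.7 -65.  205.7] [ 21.6 -36.4 215.9]
pin 44
1 44 [ 19.9 -47.3 175.9] [  4.4 -50.8 164.1] [ 30.  -44.9 177.5]
tab 136 [  9.4 -47.1 255.6] [-10.9 -51.8 228.4] [ 13.2 -43.8 266.3]
```

View pics/c13.png

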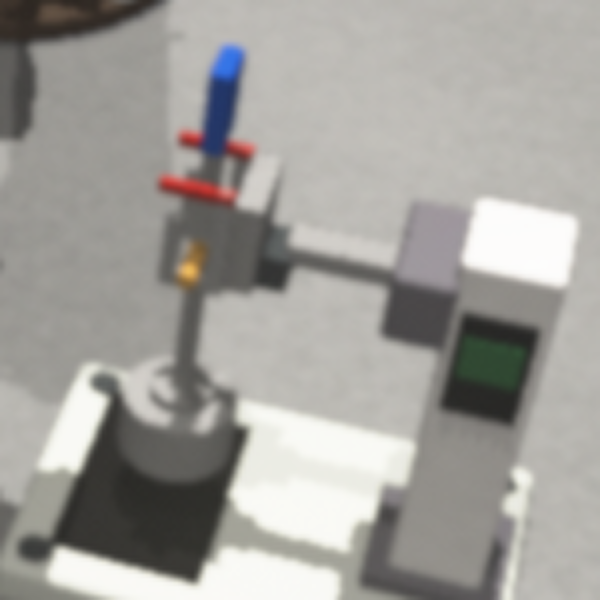

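View pics/scene13.png

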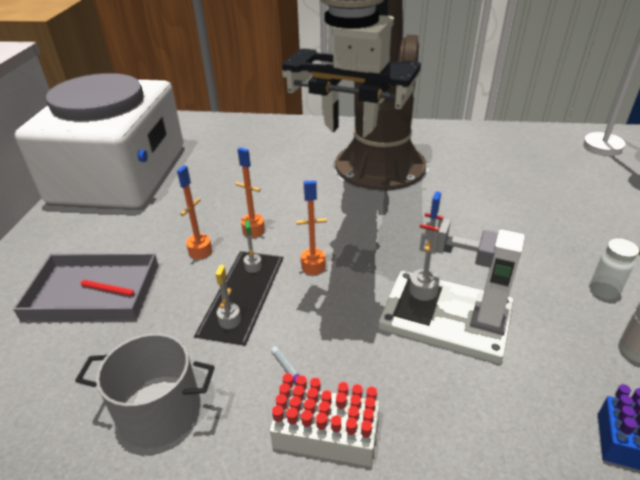

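```bash
python3 -m inch '[{"x":0,"y":0,"z":0,"turn":0},{"x":0,"y":0,"z":0,"turn":0},{"x":0,"y":0,"z":0,"turn":0},{"x":0,"y":0,"z":0,"turn":0},{"x":0,"y":0,"z":0,"turn":0},{"x":0,"y":0,"z":0,"turn":0},{"x":0,"y":0,"z":0,"turn":0},{"x":0,"y":0,"z":0,"turn":0},{"x":0,"y":0,"z":0,"turn":0},{"x":0,"y":0,"z":0,"turn":0},{"x":0,"y":0,"z":0,"turn":0},{"x":0,"y":0,"z":0,"turn":0}]' && python3 -c "
from h import *
snap('scene','scene14')" && python3 m.py scene14 && python3 -c "
from station import manip
print(manip.hand_in())"
```

```text
time: 18.6
ee_pos: [500.6, -53.5, 373.0]
eef_rot: [-0.289, -2.073, 2.073]
ft_force: [-0.7, -0.1, 0.1]
opening: 44.9
roof -1 24 [-15.7 -44.3 213.3] [-20.4 -64.9 210.6] [-12.3 -36.5 216. ]
roof 1 62 [ 17.7 -51.  213. ] [  4.3 -65.  206.9] [ 21.3 -36.5 215.7]
pin 45
1 45 [ 20.6 -47.6 175.7] [  5.2 -51.  164.7] [ 30.7 -44.8 178.2]
tab 136 [  9.  -47.2 255. ] [-11.2 -51.9 228.7] [ 13.6 -43.9 266.2]
the job is handed in; nothing more can be done
None
```

The blue-tab check weight is hanging freely from the hook, and I handed the job in at about 18.6 s. I gripped it by the tab, brought its pin in sideways under the red roof and felt for the throat's back wall. I then backed off to the middle, lowered until the hook carried the weight, and released.

- **Forces:** the largest push on the balance that I read was about 6.4 N, at the back wall. I read the force only at the end of each move.
- **Final check:** after release, the camera showed the roof about 8.5 mm lower than before, against the expected 9 mm or so. The pin sat about 41 mm below the roof's top, which matches it being seated.
- **Stability:** two readings about 1 s apart agreed to within 1 mm. The gripper was well clear and touching nothing.
- **Surroundings:** in the last full picture, the yellow and green weights and the tube rack looked unmoved.
- **Disagreements:** the two cameras differed by 2–3 mm on absolute position, so I used the average. The back wall also met the pin about 2 mm earlier than the pictures suggested, so I centred the pin by the touch instead.

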